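Clamp a glued box under a telescoping bench press

TASK

The box lying under the green glue-up press has just been glued. Twist the press ram's handle fully open, push the ram down until its rubber foot presses on that box with about 10 N (a kilo's weight; well under 20 N at any moment, or the box is crushed), and with the pressure on twist the handle fully back to locked. Let go so that the press goes on holding the box by itself, and leave both boxes, the glue bottle and the tape where they are.

Things in the scene. Friction and masses are not known exactly. Their poses are not given: they have to be found in the camera images.
- press: green-armed press screwed to the bench, fixed. Plywood base 170 (x) x 280 (y) x 18 mm; steel column 186 mm high at x +63, y +55 mm; upright tube with a black ribbed nut (35 mm across, top at z 195 mm), axis at x -12, y +55 mm, in which the ram slides. Origin: centre of the base's underside, z up.
- ram: steel ram, 14 mm thick, telescoping down through the tube. Origin: on its axis, mid-grip of its handle, 288 mm above the bench when fully up; slides 62 mm down, starts 0 to 14 mm down. Black rubber foot below, 30 mm across, sprung at 5 N per mm, 6 mm of give; it sits on a hand-set stud, so its underside hangs 192 to 208 mm below the origin, unknown: find contact by feel.
- handle (a joint): turn of the ram's handle (rad): 0 locked stop, 1.2 open stop, growing counter-clockwise from above. The lock's friction grip on the ram grows from nothing at 0.8 to about 65 N at 0. Open, the ram slides with 1.5 N drag either way (weight 1.2 N: it stays where left but keeps no pressure). Opening takes up to 0.25 N m, tightening up to 0.4; it stays where left. The foot does not turn.
- handle_grip (a point): mid-grip of the handle, turning with it: a black bar 62 mm long (point x), 16 mm thick (point y), top 12 mm above and underside 18 mm below this point; below it the rod is 16 mm thick. Red stripe on the -x end. Site z up. When locked, point x runs along the press's x and the stripe faces the red mark on the nut.
- blue_box: plain blue box 50 x 60 x 40 mm high, loose; origin at the centre of its underside. It lies on the press base, either centred under the ram (within a few mm) or waiting beside it.
- carton: flat white and yellow carton 88 x 62 x 22 mm high, loose; origin at the centre of its underside. It lies on the press base at the other of these two places.
- glue: glue bottle, white with a red nozzle, 28 x 34 x 108 mm, standing on the press base near its back right corner; origin at the centre of its underside. To be left alone.
- tape: roll of black tape, 58 mm across, 19 mm high, lying on the bench to the right of the press; origin at the centre of its underside. To be left alone.
Not all that is in view belongs to the job. Of the things like the blue_box, leave any that is purple; of the rest the larger one is meant.

How it is judged:
By the outcome, as a careful person would: the job done as asked, in the order asked, and still so for the second after the job is handed in, with the robot touching nothing.
It also fails if it takes over 51 s, if anything falls off the work surface, if the arm or the gripper's body presses on something with over 40 N, if the wrist force passes 120 N, or if a joint passes its speed limit or range.

ROBOT

A 6-joint arm with a two-finger parallel gripper is mounted at the origin on a cart in front of the work surface, level with it; the furniture and walls round the work are solid. World frame = base frame: x ahead of the robot, y to its left, z up, the work surface at z = 0. Lengths are in m, angles in rad, forces in N, time in s.
With the tool pointing down it reaches from about 0.25 to 0.775 m from the base axis. Payload 4 kg.
Tool frame: the origin (TCP) lies between the finger pads; the fingertips stand 14 mm ahead of it and the grasp point (between the pads) lies 5 mm behind it; z points along the fingers, y is the line along which they close (so a half turn about z gives the same grasp; the last joint's range is limited). The gripper opens to 85 mm and grips with 20 to 120 N. Pads are 22 mm wide; open, the fingers measure 114 mm over their backs; the gripper's body (76 mm by 85 mm) begins 54 mm behind the grasp point. The pads swing forward as they close: fully open they stand 13 mm farther back than shut.
Start: joints at [-1.267, 0.087, 1.371, -0, 1.684, -0.103], TCP at [0.218, -0.505, 0.245] pointing down, gripper open.
Joint ranges: [-3.1, 3.1], [-0.76, 2.03], [0.27, 2.55], [-1.08, 4.22], [0.17, 2.65], [-2.57, 2.57]. Speed limits (rad/s): [2.79, 2.79, 3.14, 3.14, 3.14, 3.14].

INTERFACE

Orientations are given as a unit quaternion [x, y, z, w].
In Python, from cell import telemetry, viewer, r gives the robot as it stands.
- The arm moves only by the shell command python3 -m creep 'ROWS' [FORCE]. ROWS is JSON, a list that holds one entry, the list of rows, each a list of 5 numbers: the gripper command: -1 is shut, 1 is fully open, values between are in proportion, then the shift along the tool's x, y, z in mm, then the turn about the tool's z in degrees. In form: [[[jaw, dx, dy, dz, spin], ...]]. A call has 1 to 5 rows; each row shifts and turns the commanded pose from where the row before left it, along the tool's axes as they then stand; what a row does not reach is not made up. A row lasts 1/10 s, in which the tool goes at most 50 mm and 8.59 degrees, less where a joint would pass 70% of its speed; a pose out of reach is approached as far as the arm can. A call with a gripper value outside its range is refused whole. The fingers move at their own pace and stop on an object; FORCE is the grip in N (left out, the last holds). Time passes only in rows, so rows that do not move let the fingers close. It gives the time, the measured TCP pose, the force, the opening and the grip force at its end, in the units of the state.
- telemetry.get_obs(): the state, without advancing time (a new reading comes with each control period).
- viewer.grab_frame(name): name is "scene" or "top" or "wrist"; returns a dict with "img" (400x640x3 uint8, red, green, blue), "fx", "fy", "cx", "cy" (pixels), "dist" ([k1, k2, p1, p2, k3] as OpenCV has them; the pictures are not rectified), "origin" and "orientation" of the camera in the world. Camera axes: x right, y down, z forward; pixel columns grow to the right and rows downward; lengths in m; the calibration is good to about 2 mm. A picture is of the moment at which its call begins. There is no depth.
- r.job_done(): hands the job in; it is judged then, once.
The state is a dict: "clock": time; "joint_pos": joint angles; "qd": joint speeds; "joint_efforts": joint torques, N m; "eef_pos": TCP position; "ee_rot": TCP orientation; "wrist_force": force on the tool from outside, world axes, zero at the start; "torque": the same for the moment, N m; "width": opening from 0.0 (shut) to 1.0 (fully open); "gripper_force": force on a finger pad.
Only numpy, scipy, OpenCV 4.12 (cv2) and the standard library are available. Lean on these libraries where they do the work, as an engineer would, in place of code of your own. Each camera call takes 0.05 s, during which the arm holds its last target. There are 200 camera calls.

## Working session

There is one attempt and no reset: what is moved stays moved. The work goes in short steps, Python scripts to look and compute and a shell command to move; the robot and the scene stay as the last step left them, time stands still between calls to the robot, and variables do not carry over. Pictures are saved under pics/ and viewed, at most 10 in all, crops included, and the job is handed in when it is done.

```bash
mkdir -p pics; ls
python3 - <<'E'
from cell import telemetry, viewer, r
import cv2,numpy as np
o=telemetry.get_obs()
print({k:np.round(v,3).tolist() for k,v in o.items()})
for n in("scene","top"):
    f=viewer.grab_frame(n); cv2.imwrite(f"pics/{n}0.png",f["img"][:,:,::-1]); print(n,{k:f[k] for k in f if k!="img"})
E
```

```text
pics
{'clock': 0.0, 'joint_pos': [-1.267, 0.088, 1.372, -0.0, 1.684, -0.103], 'qd': [0.001, -0.0, 0.002, 0.001, -0.001, -0.002], 'joint_efforts': [-0.0, -35.187, -31.327, -0.0, 0.011, -0.0], 'eef_pos': [0.217, -0.505, 0.244], 'ee_rot': [0.979, 0.202, -0.0, -0.001], 'wrist_force': [0.54, 0.104, 0.265], 'torque': [-0.026, 0.027, -0.028], 'gripper_force': 0.0, 'width': 0.999}
scene {'fx': 436.99483707194685, 'fy': 436.99483707194685, 'cx': 317.3199150351399, 'cy': 191.06856549137763, 'dist': array([-0.01469529,  0.        ,  0.        ,  0.        ,  0.        ]), 'origin': array([ 0.03025156, -0.96029142,  0.63286104]), 'orientation': array([ 0.82013549, -0.23763335,  0.15256212, -0.49762734])}
top {'fx': 433.1027745451561, 'fy': 433.1027745451561, 'cx': 317.8363469348057, 'cy': 198.70108505338567, 'dist': array([-0.11158852,  0.        ,  0.        ,  0.        ,  0.        ]), 'origin': array([ 0.28122369, -0.24681658,  1.34836753]), 'orientation': array([ 0.71324981, -0.69379509,  0.06050727, -0.07913251])}
```

View pics/scene0.png

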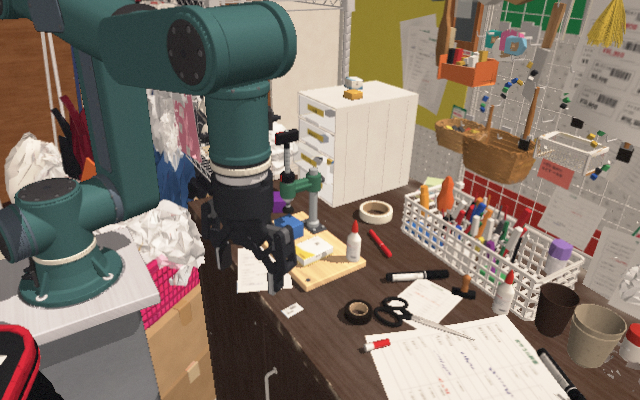

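View pics/top0.png

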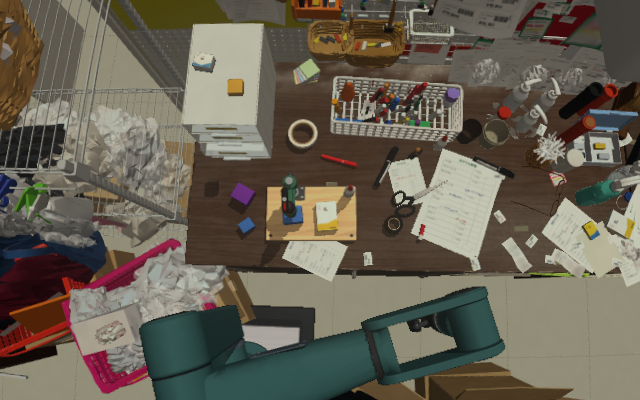

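The top view shows the press base at px (266–356, 187–241) and the handle above about (290,190–205). There are three box candidates: blue on the base (292,214), a small blue one off the base (247,226), and purple (243,194). The blue box on the base, under the ram, fits the description. I'll confirm that in an enlarged crop.

```bash
cat > h.py <<'E'
import cv2,numpy as np
from cell import telemetry, viewer, r
from scipy.spatial.transform import Rotation as R
def K(f): return np.array([[f["fx"],0,f["cx"]],[0,f["fy"],f["cy"]],[0,0,1]])
def ray(f,uv,z):
    p=cv2.undistortPoints(np.array([[uv]],float),K(f),f["dist"])[0,0]
    d=R.from_quat(f["orientation"]).apply([*p,1]); o=f["origin"]
    return o+d*(z-o[2])/d[2]
def proj(f,P):
    Rm=R.from_quat(f["orientation"]).as_matrix().T
    return cv2.projectPoints(np.atleast_2d(P).astype(float),cv2.Rodrigues(Rm)[0],-Rm@f["origin"],K(f),f["dist"])[0][:,0]
E
python3 - <<'E'
from h import *
f=viewer.grab_frame("top")
for uv in [(266,187.5),(356,187),(356,240.5),(266,241)]: print(uv,ray(f,uv,.018).round(3))
a=cv2.resize(f["img"][170:250,225:365],None,fx=5.5,fy=5.5,interpolation=cv2.INTER_CUBIC)
cv2.imwrite("pics/crop1.png",a[:,:,::-1])
E
```

```text
(266, 187.5) [ 0.579 -0.042  0.018]
(356, 187) [ 0.588 -0.327  0.018]
(356, 240.5) [ 0.419 -0.329  0.018]
(266, 241) [ 0.41  -0.051  0.018]
```

View pics/crop1.png

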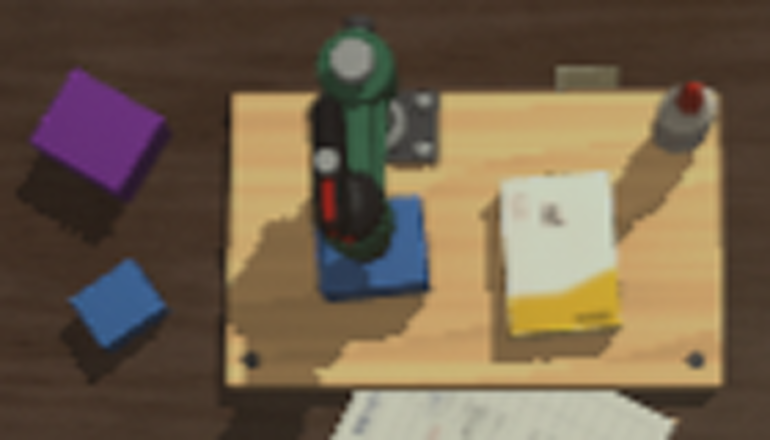

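The crop confirms it: the large blue box lies under the ram (crop px 372,250), with the carton beside it. The small blue box and the purple one are off the base and aren't wanted. The red stripe is towards the robot, so the handle is locked. Next I'll work out the ram position and height.

Run:
```python
from h import *
t=viewer.grab_frame("top"); s=viewer.grab_frame("scene")
c=np.mean([ray(t,(225+u/5.5-.4,170+v/5.5-.4),.018) for u,v in [(230,93),(720,92),(722,386),(226,386)]],0)
yaw=np.radians(1.8); M=np.array([[np.cos(yaw),-np.sin(yaw)],[np.sin(yaw),np.cos(yaw)]])
a=c[:2]+M@[-.012,.055]; print("centre",c.round(4),"axis",a.round(4))
for z in(.286,.300): print(z,"rod top seen at",ray(t,(225+326/5.5,170+160/5.5),z).round(4), proj(t,[*a,z])[0])
for d in (0,7,14):
    z=.288-d/1000; e=M@[.031,0]
    print(d,[proj(s,[*(a+k*e),z+.012])[0].round(1).tolist() for k in(-1,1)])
I=cv2.resize(s["img"][110:290,240:380],None,fx=4,fy=4,interpolation=cv2.INTER_CUBIC)[:600]
cv2.imwrite("pics/crop2.png",I[:,:,::-1])
p=telemetry.get_obs()["eef_pos"]; rot=R.from_quat(telemetry.get_obs()["ee_rot"])
print("to go in tool mm",(rot.inv().apply(np.array([*a,.36])-p)*1000).round(1))
```

```text
centre [ 0.5021 -0.1868  0.018 ] axis [ 0.4883 -0.1322]
0.286 rod top seen at [ 0.4907 -0.1313  0.286 ] [284.58097218 200.01181766]
0.3 rod top seen at [ 0.4879 -0.1328  0.3   ] [284.02296861 198.91543364]
0 [[275.4, 132.9], [298.9, 128.0]]
7 [[275.5, 135.9], [298.9, 130.9]]
14 [[275.6, 138.8], [298.9, 133.8]]
to go in tool mm [ 396.2 -235.3 -114.9]
```

View pics/crop2.png

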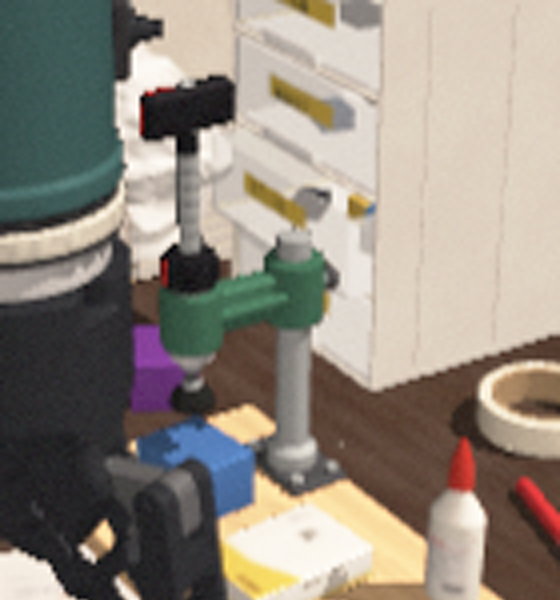

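The crop shows the handle bar's top edge running from about (276,132) to (298,129), so the ram is almost fully up (0–3 mm down, grip z ≈ 0.287). The axis is near (0.488, −0.132). The foot is black and hangs over the blue box. Moving up and over.

```bash
python3 -m creep '[[[1,0,0,-40,0],[1,0,0,-40,0],[1,0,0,-35,0],[1,36,-21,0,0],[1,36,-21,0,0]]]' 60; python3 -m creep '[[[1,36,-21,0,0],[1,36,-21,0,0],[1,36,-21,0,0],[1,36,-21,0,0],[1,36,-21,0,0]]]';python3 -m creep '[[[1,36,-21,0,0],[1,36,-21,0,0],[1,36,-21,0,0],[1,36,-23,0,0],[1,0,0,0,0]]]'; python3 -m creep '[[[1,0,0,0,7],[1,0,0,0,7],[1,0,0,0,7.5],[1,0,0,0,0]]]'
python3 - <<'E'
from h import *
o=telemetry.get_obs(); rot=R.from_quat(o["ee_rot"])
print(o["eef_pos"],np.degrees(np.arctan2(*rot.as_matrix()[[1,0],0])),o["wrist_force"])
print("go",(rot.inv().apply(np.array([.4882,-.1322,.36])-o["eef_pos"])*1000).round(1))
f=viewer.grab_frame("wrist"); cv2.imwrite("pics/w1.png",f["img"][:,:,::-1])
M=R.from_euler("z",1.8,degrees=True)
for e in(-.031,0,.031): print(proj(f,M.apply([e,0,0])+[.4882,-.1322,.299]).round(1))
print("tcp",proj(f,o["eef_pos"]))
E
```

```text
clock: 0.75
eef_pos: [0.2673, -0.4383, 0.3617]
ee_rot: [0.98, 0.201, 0.0, 0.001]
wrist_force: [1.0, -0.3, 0.3]
width: 1.001
gripper_force: 0.0
clock: 1.25
eef_pos: [0.3915, -0.2689, 0.3604]
ee_rot: [0.979, 0.202, 0.0, 0.0]
wrist_force: [1.4, -0.5, -0.1]
width: 1.001
gripper_force: 0.0
clock: 1.75
eef_pos: [0.491, -0.1304, 0.3597]
ee_rot: [0.979, 0.206, 0.0, -0.001]
wrist_force: [0.1, 0.1, -0.2]
width: 0.999
gripper_force: 0.0
clock: 2.15
eef_pos: [0.4888, -0.1349, 0.3602]
ee_rot: [1.0, 0.016, -0.0, 0.0]
wrist_force: [0.2, -0.1, -0.8]
width: 1.003
gripper_force: 0.0
[ 0.48879014 -0.13493579  0.36024149] 1.7876947695964935 [ 0.2005698  -0.08385667 -0.76491973]
go [-0.5 -2.8  0.2]
[[320.6 277.1]]
[[320.6 230.8]]
[[320.5 179.9]]
tcp [[326.29244064 288.49335724]]
```

View pics/w1.png

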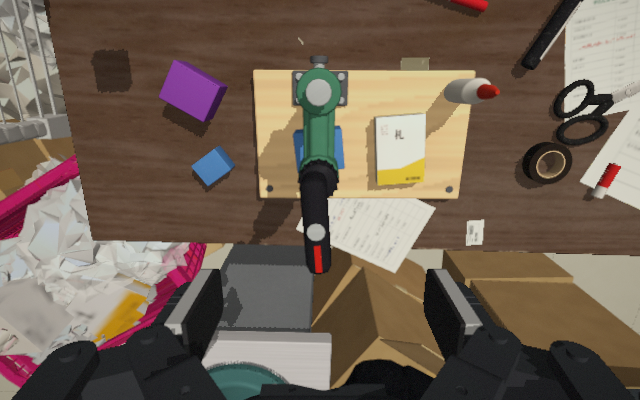

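The wrist view shows the rod cap at (316,232), about 4 px left of the prediction. That puts the axis about 2–3 mm further to +y, so I'll aim for y ≈ −0.131. I'll descend and close gently, then centre using the measured force.

```bash
python3 -m creep '[[[1,-1,-4,0,0],[1,0,0,30,0],[1,0,0,30,0],[1,0,0,18,0],[1,0,0,0,0]]]' 25; python3 -m creep '[[[-1,0,0,0,0],[-1,0,0,0,0],[-1,0,0,0,0],[-1,0,0,0,0],[-1,0,0,0,0]]]';python3 -m creep '[[[-1,0,0,0,0],[-1,0,0,0,0],[-1,0,0,0,0],[-1,0,0,0,0],[-1,0,0,0,0]]]'
```

```text
clock: 2.7
eef_pos: [0.4864, -0.1299, 0.2788]
ee_rot: [1.0, 0.016, -0.003, -0.001]
wrist_force: [-1.4, -0.6, -0.0]
width: 1.0
gripper_force: 0.0
clock: 3.2
eef_pos: [0.4883, -0.1306, 0.2832]
ee_rot: [1.0, 0.016, 0.001, 0.0]
wrist_force: [-0.2, 0.6, 1.3]
width: 0.183
gripper_force: 25.1
clock: 3.7
eef_pos: [0.4883, -0.1306, 0.2831]
ee_rot: [1.0, 0.016, 0.001, 0.0]
wrist_force: [0.7, -0.3, 5.4]
width: 0.19
gripper_force: 25.7
```

Closed on the bar with a 16 mm opening, well centred (lateral force about 0). Gripping firmer and twisting open.

```bash
python3 -m creep '[[[-1,0,0,0,0],[-1,0,0,0,-3],[-1,0,0,0,-6],[-1,0,0,0,-6],[-1,0,0,0,0]]]' 60; python3 -m creep '[[[-1,0,0,0,-6],[-1,0,0,0,-6],[-1,0,0,0,-6],[-1,0,0,0,-6],[-1,0,0,0,0]]]'; python3 -m creep '[[[-1,0,0,0,-6],[-1,0,0,0,-6],[-1,0,0,0,-6],[-1,0,0,0,-3],[-1,0,0,0,0]]]'
python3 - <<'E'
from h import *
o=telemetry.get_obs(); print(o["torque"],o["wrist_force"],R.from_quat(o["ee_rot"]).as_matrix()[:,0])
E
```

```text
clock: 4.2
eef_pos: [0.4882, -0.1303, 0.283]
ee_rot: [0.989, 0.147, 0.001, 0.0]
wrist_force: [0.0, 1.2, 5.6]
width: 0.172
gripper_force: 61.8
clock: 4.7
eef_pos: [0.4879, -0.1298, 0.2817]
ee_rot: [0.937, 0.349, -0.0, -0.001]
wrist_force: [1.3, 1.7, 1.7]
width: 0.176
gripper_force: 61.2
clock: 5.2
eef_pos: [0.4876, -0.1295, 0.2811]
ee_rot: [0.858, 0.513, -0.0, -0.002]
wrist_force: [0.7, 3.5, -0.0]
width: 0.174
gripper_force: 60.9
[ 0.60489916 -0.01606679  0.12230785] [ 0.74658738  3.47599885 -0.02071179] [0.47373257 0.88066806 0.00110581]
```

```bash
python3 -m creep '[[[-1,0,0,0,-3],[-1,0,0,0,-3],[-1,0,0,0,-2],[-1,0,0,0,0]]]'; P='from h import *
o=telemetry.get_obs(); m=R.from_quat(o["ee_rot"]).as_matrix(); print("TZ",o["torque"].round(2),"yaw",np.degrees(np.arctan2(m[1,0],m[0,0])))'; python3 -c "$P"; python3 -m creep '[[[-1,0,0,0,-2],[-1,0,0,0,0]]]';python3 -c "$P"; python3 -m creep '[[[-1,0,0,0,-2],[-1,0,0,0,0]]]';python3 -c "$P"
```

```text
clock: 5.6
eef_pos: [0.4874, -0.1295, 0.2811]
ee_rot: [0.821, 0.571, -0.0, -0.002]
wrist_force: [-1.5, 4.5, -1.4]
width: 0.179
gripper_force: 60.8
TZ [ 0.78  0.09 -0.03] yaw 69.7079896441084
clock: 5.8
eef_pos: [0.4874, -0.1295, 0.2811]
ee_rot: [0.811, 0.585, -0.0, -0.002]
wrist_force: [-1.2, 6.0, -1.9]
width: 0.174
gripper_force: 61.3
TZ [ 0.85 -0.   -0.63] yaw 71.6348451687028
clock: 6.0
eef_pos: [0.4873, -0.1295, 0.2811]
ee_rot: [0.801, 0.598, -0.0, -0.002]
wrist_force: [-1.2, 5.6, -1.6]
width: 0.175
gripper_force: 67.2
TZ [ 0.94 -0.02 -1.38] yaw 73.51639282879304
```

The handle is against the open stop (torque rising at yaw ≈ 71°). I'll back off slightly and push the ram down.

```bash
python3 -m creep '[[[-1,0.5,0,0,2.5],[-1,0,0,0,0],[-1,0,0,0,0]]]'; python3 -m creep '[[[-1,0,0,3,0],[-1,0,0,4,0],[-1,0,0,4,0],[-1,0,0,3,0],[-1,0,0,0,0]]]';python3 -m creep '[[[-1,0,0,2,0],[-1,0,0,0,0],[-1,0,0,0,0]]]'
```

```text
clock: 6.3
eef_pos: [0.4874, -0.1295, 0.2812]
ee_rot: [0.813, 0.582, -0.001, -0.002]
wrist_force: [-2.1, 5.5, -2.8]
width: 0.175
gripper_force: 61.0
clock: 6.8
eef_pos: [0.4874, -0.1295, 0.2676]
ee_rot: [0.813, 0.583, -0.001, -0.001]
wrist_force: [-1.0, 5.6, -1.8]
width: 0.179
gripper_force: 61.1
clock: 7.1
eef_pos: [0.4874, -0.1295, 0.2659]
ee_rot: [0.813, 0.583, -0.0, -0.001]
wrist_force: [-3.4, 5.1, -1.1]
width: 0.171
gripper_force: 61.2
```

```bash
python3 -m creep '[[[-1,0,0,2,0],[-1,0,0,2,0],[-1,0,0,0,0],[-1,0,0,0,0]]]' | grep -E "pos|wrist"
```

```text
eef_pos: [0.4874, -0.1295, 0.2619]
wrist_force: [-3.3, 4.8, -0.3]
```

```bash
python3 -m creep '[[[-1,0,0,1.5,0],[-1,0,0,0,0],[-1,0,0,0,0]]]' | grep -E "pos|wrist"
```

```text
eef_pos: [0.4874, -0.1295, 0.2606]
wrist_force: [-2.3, 5.2, -0.0]
```

```bash
python3 -m creep '[[[-1,0,0,1.5,0],[-1,0,0,0,0],[-1,0,0,0,0]]]' | grep -E "pos|wrist"
```

```text
eef_pos: [0.4874, -0.1295, 0.2591]
wrist_force: [-3.1, 5.1, -0.9]
```

```bash
for i in 1 2 3 4 5 6; do python3 -c "
from h import *
print(telemetry.get_obs()['wrist_force'].round(2))"; done
```

```text
[-3.08  5.06 -0.87]
[-3.08  5.06 -0.87]
[-3.08  5.06 -0.87]
[-3.08  5.06 -0.87]
[-3.08  5.06 -0.87]
[-3.08  5.06 -0.87]
```

No contact yet (baseline ≈ −0.9 ± 0.8 N). Continuing in small steps.

```bash
python3 -m creep '[[[-1,0,0,1.5,0],[-1,0,0,0,0],[-1,0,0,0,0]]]' | grep -E "pos|wrist"
```

```text
eef_pos: [0.4874, -0.1295, 0.2576]
wrist_force: [-2.5, 5.4, -0.8]
```

```bash
python3 -m creep '[[[-1,0,0,1.5,0],[-1,0,0,0,0],[-1,0,0,0,0]]]' | grep -E "pos|wrist"
```

```text
eef_pos: [0.4874, -0.1295, 0.2561]
wrist_force: [-3.9, 4.8, -0.4]
```

```bash
python3 -m creep '[[[-1,0,0,1.5,0],[-1,0,0,0,0],[-1,0,0,0,0]]]' | grep -E "pos|wrist"
```

```text
eef_pos: [0.4874, -0.1295, 0.2545]
wrist_force: [-2.5, 4.9, 0.3]
```

```bash
python3 -m creep '[[[-1,0,0,1,0],[-1,0,0,0,0],[-1,0,0,0,0]]]' | grep -E "pos|wrist"
```

```text
eef_pos: [0.4874, -0.1295, 0.2536]
wrist_force: [-3.4, 5.0, 0.0]
```

```bash
python3 -m creep '[[[-1,0,0,1.5,0],[-1,0,0,0,0],[-1,0,0,0,0]]]' | grep -E "pos|wrist"
```

```text
eef_pos: [0.4874, -0.1295, 0.2524]
wrist_force: [-3.0, 4.6, 1.0]
```

```bash
python3 -m creep '[[[-1,0,0,1,0],[-1,0,0,0,0],[-1,0,0,0,0]]]' | grep -E "pos|wrist"
```

```text
eef_pos: [0.4874, -0.1295, 0.2521]
wrist_force: [-4.0, 5.8, 3.2]
```

Contact has started: force is rising and the ram has slowed.

```bash
python3 -m creep '[[[-1,0,0,1,0],[-1,0,0,0,0],[-1,0,0,0,0]]]' | grep -E "pos|wrist"; python3 -m creep '[[[-1,0,0,0,0],[-1,0,0,0,0],[-1,0,0,0,0]]]' | grep -E "pos|wrist"
```

```text
eef_pos: [0.4874, -0.1295, 0.2517]
wrist_force: [-4.6, 6.0, 4.5]
eef_pos: [0.4875, -0.1295, 0.2517]
wrist_force: [-4.5, 5.6, 5.4]
```

```bash
python3 -m creep '[[[-1,0,0,1,0],[-1,0,0,0,0],[-1,0,0,1,0],[-1,0,0,0,0],[-1,0,0,0,0]]]' | grep -E "pos|wrist"; python3 -m creep '[[[-1,0,0,0,0],[-1,0,0,0,0]]]' | grep -E "pos|wrist"; python3 -m creep '[[[-1,0,0,0,0],[-1,0,0,0,0]]]' | grep -E "pos|wrist"
```

```text
eef_pos: [0.4875, -0.1295, 0.2509]
wrist_force: [-5.4, 5.2, 8.2]
eef_pos: [0.4875, -0.1295, 0.2509]
wrist_force: [-5.8, 6.0, 9.0]
eef_pos: [0.4875, -0.1295, 0.2509]
wrist_force: [-5.5, 5.9, 7.2]
```

```bash
python3 -m creep '[[[-1,0,0,0.6,0],[-1,0,0,0,0],[-1,0,0,0,4],[-1,0,0,0,5],[-1,0,0,0,0]]]' | grep -E "pos|rot|wrist"; python3 -m creep '[[[-1,0,0,0,5],[-1,0,0,0,5],[-1,0,0,0,5],[-1,0,0,0,0]]]' | grep -E "pos|rot|wrist"
```

```text
eef_pos: [0.4877, -0.1296, 0.2508]
ee_rot: [0.856, 0.517, 0.001, 0.001]
wrist_force: [-5.0, 5.8, 10.4]
eef_pos: [0.4879, -0.1298, 0.2508]
ee_rot: [0.916, 0.401, 0.001, 0.001]
wrist_force: [-6.2, 6.1, 9.7]
```

```bash
python3 -m creep '[[[-1,0,0,0,5],[-1,0,0,0,5],[-1,0,0,0,5],[-1,0,0,0,0]]]' | grep -E "pos|rot|wrist"; python3 -m creep '[[[-1,0,0,0,5],[-1,0,0,0,5],[-1,0,0,0,5],[-1,0,0,0,5],[-1,0,0,0,0]]]' | grep -E "pos|rot|wrist"; python3 -m creep '[[[-1,0,0,0,5],[-1,0,0,0,4],[-1,0,0,0,0],[-1,0,0,0,0]]]' | grep -E "pos|rot|wrist"; python3 -c 'from h import *
o=telemetry.get_obs(); m=R.from_quat(o["ee_rot"]).as_matrix(); print("TZ",o["torque"].round(2),"yaw",np.degrees(np.arctan2(m[1,0],m[0,0])))'
```

```text
eef_pos: [0.4881, -0.13, 0.2508]
ee_rot: [0.961, 0.278, 0.001, 0.001]
wrist_force: [-4.7, 4.7, 9.0]
eef_pos: [0.4883, -0.1305, 0.2508]
ee_rot: [0.994, 0.106, 0.001, 0.001]
wrist_force: [-4.1, 3.7, 8.5]
eef_pos: [0.4883, -0.1307, 0.2508]
ee_rot: [1.0, 0.029, 0.002, 0.001]
wrist_force: [-3.4, 3.5, 8.2]
TZ [ 0.5   0.71 -0.19] yaw 3.2673454244174307
```

```bash
for k in 1; do python3 -m creep '[[[-1,0,0,0,2],[-1,0,0,0,0],[-1,0,0,0,0]]]' | grep -E "pos|wrist"; python3 -c 'from h import *
o=telemetry.get_obs(); m=R.from_quat(o["ee_rot"]).as_matrix(); print("TZ",o["torque"].round(2),"yaw",np.degrees(np.arctan2(m[1,0],m[0,0])))'; done;  python3 -m creep '[[[-1,0,0,0,2],[-1,0,0,0,0],[-1,0,0,0,0]]]' | grep -E "pos|wrist"; python3 -c 'from h import *
o=telemetry.get_obs(); m=R.from_quat(o["ee_rot"]).as_matrix(); print("TZ",o["torque"].round(2),"yaw",np.degrees(np.arctan2(m[1,0],m[0,0])))'
```

```text
eef_pos: [0.4883, -0.1307, 0.2508]
wrist_force: [-3.1, 3.0, 8.5]
TZ [0.42 0.65 0.19] yaw 1.3260026166983248
eef_pos: [0.4883, -0.1307, 0.2508]
wrist_force: [-3.4, 1.2, 8.3]
TZ [0.36 0.71 1.08] yaw -0.5232970934636569
```

At the locked stop (torque 1.1 N m). I'll relax the arm's load while locked, let go and retreat upward.

```bash
python3 -m creep '[[[-1,0,0,-1.2,1],[-1,0,0,-1.2,0],[-1,0,0,0,0],[-1,0,0,0,0]]]' | grep -E "pos|wrist"; python3 -m creep '[[[-0.4,0,0,0,0],[-0.4,0,0,0,0],[0.2,0,0,0,0],[1,0,0,0,0],[1,0,0,0,0]]]' | grep -E "pos|wrist|width"; python3 -m creep '[[[1,0,0,0,0],[1,0,0,0,0],[1,0,0,-5,0],[1,0,0,-15,0],[1,0,0,-30,0]]]' | grep -E "pos|wrist|width";  python3 -m creep '[[[1,0,0,-30,0],[1,0,0,-25,0],[1,0,0,0,0],[1,0,0,0,0]]]' | grep -E "pos|wrist|width"
python3 - <<'E'
from h import *
f=viewer.grab_frame("wrist"); t=viewer.grab_frame("scene")["img"][110:290,240:380]
a=f["img"][40:300,160:540]
print(telemetry.get_obs()["clock"])
out=np.zeros((520,800,3),np.uint8); out[:,:404]=cv2.resize(t,(404,520)); out[:270,404:]=cv2.resize(a,(396,270)); cv2.imwrite("pics/end.png",out[:,:,::-1])
E
```

```text
eef_pos: [0.4883, -0.1307, 0.2509]
wrist_force: [-2.9, -1.5, 5.7]
eef_pos: [0.4881, -0.1301, 0.2498]
wrist_force: [0.2, -0.5, -0.1]
width: 0.8
eef_pos: [0.4873, -0.1297, 0.2991]
wrist_force: [0.4, -0.6, -0.5]
width: 1.001
eef_pos: [0.4884, -0.1301, 0.3564]
wrist_force: [-0.8, -0.2, 0.1]
width: 1.003
16.1
```

View pics/end.png

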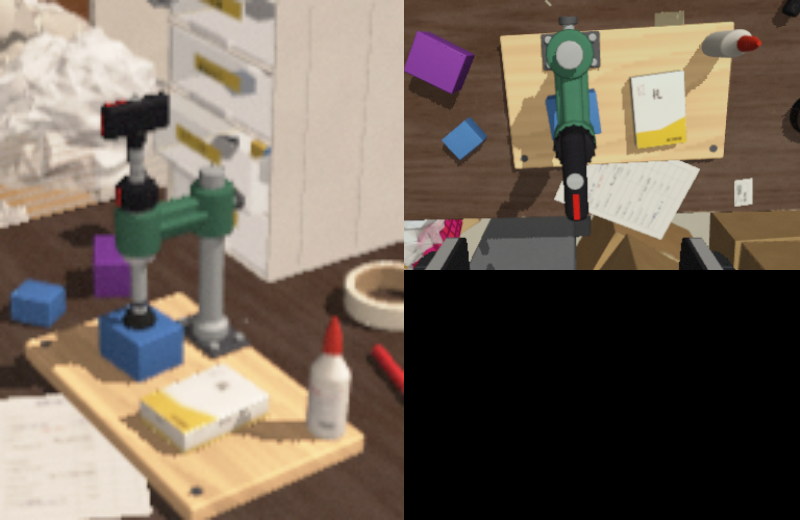

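The foot (px 140,318) sits on the blue box, the red stripe lines up with the mark on the nut, and the boxes and glue look unmoved. The gripper is clear, so I'm handing in.

```bash
python3 -c "
from cell import r
print(r.job_done())"
```

```text
the job is handed in; nothing more can be done
None
```

I handed the job in at about 16 s of the 51 s limit: the press is locked and holding the blue box with roughly 9–10 N, by the wrist force readings, and the robot is clear. Neither box nor the glue looked moved; the tape was out of the final view, but the arm never went near it.

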